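# Show a soft printed part to the inspection camera

## Robot

A 7-joint arm with a two-finger parallel gripper is mounted at the origin on a cart in front of the work surface, level with it; the furniture and walls round the work are solid. World frame = base frame: x ahead of the robot, y to its left, z up, the work surface at z = 0. Lengths are in m, angles in rad, forces in N, time in s.
With the tool pointing down it reaches from about 0.4 to 0.9 m from the base axis. Payload 5.6 kg.
Tool frame: the origin (TCP) lies midway between the tips of the shut fingers; the grasp point (between the pads) lies 19 mm behind it; y points along the fingers, z is the direction in which the jaws open and shut, and the axes are right-handed (so a half turn about y gives the same grasp; the last joint's range is limited). The gripper opens to 92 mm and grips with 3 to 60 N. Pads are 20 mm wide; open, the fingers measure 128 mm over their backs; the gripper's body (75 mm by 189 mm) begins 69 mm behind the grasp point.
Start: joints at [1.25, 0.468, -0.012, 1.603, 0.006, 1.071, -0.056], TCP at [0.178, -0.625, 0.192] pointing down, gripper open.
Joint ranges: [-2.53, 2.53], [-0.31, 2.02], [-1.57, 1.55], [0.28, 2.44], [-1.29, 4.43], [0.15, 1.84], [-2.92, 2.92]. Speed limits (rad/s): [2.57, 2.57, 3.14, 3.14, 3.14, 3.14, 3.14].

## Interface

Orientations are given as a 3x3 rotation matrix whose columns are the frame's x, y, z axes.
In Python, from station import env, effector, solver, viewer, workorder, search_frame, tip_of gives the robot as it stands. Calls block until the motion is done:
- env.reach(position, orientation): joint-space move of the TCP to a pose.
- env.movel(position, frame=None, rate=0.15): straight line of the TCP; frame=None keeps the orientation; rate is the mean speed in m/s.
- env.goto_joints(angles): joint-space move.
- effector.release() and effector.grasp(squeeze=None): open the fingers fully, or close them until they stop; squeeze is the grip in N (None keeps the last).
- env.pause(seconds).
- solver.inverse_kinematics(position, orientation): joint angles nearest the present ones, or None.
- env.sense(): the state.
- viewer.read_camera(name): name is "side" or "top"; returns (picture, depth): 480x640x3 uint8, red, green, blue; 480x640 float32, m along the optical axis (not along the pixel's ray), 0 where there is no reading.
- viewer.camera_info(name): a dict with "intrinsics" (3x3 intrinsics, pixels), "eye" and "rotation" of the camera in the world. Camera axes: x right, y up, looking along -z (the intrinsics and any distortion apply to the point x, -y, -z); pixel columns grow to the right and rows downward; lengths in m; the calibration is good to about 2 mm. A picture is of the moment at which its call begins. camera_info takes no time and is no camera call.
A pose or a line that the arm cannot do raises env.PlanningError and nothing moves.
- workorder.finish_job(): hands the job in, once; it reports no verdict.
Trained networks look in the newest picture that a camera, given by its name, has taken for a name from the list of things; names that differ only in an ending like _2 or _b are one class to them, and where a whole thing is asked for, a point or a joint stands for the part that bears it (a point fixed in the world has none). Each returns a list of dicts, best first, with "score" (0 to 1); they miss things now and then, are a little off and sometimes report something else, mostly with a low value. They report only what shows in the picture. A call takes as long as a camera call. They do not tell look-alikes from the thing itself.
- search_frame(camera, name): "at" ([x, y, z] in m, in world coordinates, good to about 4 mm: the middle of the surface that is visible of it).
- tip_of(camera, name): "at" ([x, y, z] in m, in world coordinates, good to about 4 mm: a listed point, or the origin of a listed thing).
The state is a dict: "t": time; "joint_positions": joint angles; "joint_velocities": joint speeds; "tau": joint torques, N m; "ee_pos": TCP position; "tcp_rot": TCP orientation; "wrist_force": force on the tool from outside, world axes, zero at the start; "moment": the same for the moment, N m; "gripper_width": finger opening in m.
Only numpy, scipy, OpenCV 4.12 (cv2) and the standard library are available. Lean on these libraries where they do the work, as an engineer would, in place of code of your own. Each camera call takes 0.05 s, during which the arm holds its last target.

## Task

Three freshly printed, still uncured parts lie in the shallow drying tray. Pick out the small plate with the square block on it and hold it up to the slanted, upward-looking inspection camera: the middle of its flat underside on the lens axis, 60 mm in front of the lens, facing the lens squarely, with the plate's long side parallel to the camera's wide side. The part is soft, so grip it with no more than about 12 N and do not press it into the tray; leave the other two parts lying where they are, do not touch the camera, and finish while holding the part still in the air in front of the lens.

Things in the scene. Friction and masses are not known exactly. Their poses are not given: they have to be found in the camera images.
- boss_part: Part to show: beige plate 22 (x) x 36 (y) x 4 mm with a square block on it, spanning x -7..7, y -13..1, z 4..18 mm (off centre; grip it here from above). Origin: middle of the plate's flat underside; z towards the block. Lies flat, underside down, in the tray at any yaw, 20 mm or more free around it. About 20 g. Soft: 6 N grip holds it, over 12 N at a finger may spoil it.
- boss_top (a point): Middle of the top of the block on the part to show (0, -6, 18 mm in the part's frame).
- gear: Bystander: beige printed gear wheel with teeth all round and a hole, 33 mm across, 9 mm high, lying flat in the tray. Origin: middle of its underside. Leave it alone.
- nut: Bystander: beige printed six-sided nut with a round hole, 30 x 34 mm, 11 mm high, lying flat in the tray. Origin: middle of its underside. Leave it alone.
- tray: Dark steel drying tray, fixed: 136 (x) x 260 mm (y), floor 3 mm thick, rim 8 mm high, 4 mm thick, wire handles at the short ends. Origin: middle of its underside on the bench, z up. The three parts lie on its floor in a row along y, about 80 mm apart, in any order.
- camera_head: Camera head, fixed: black box 42 (x) x 68 mm (y, its wide side) with a grey lens barrel 38 mm wide. Origin: centre of the lens front, 105 mm above the bench. z: lens axis, out of the lens, up and leaning 25 degrees from vertical towards the robot; y level. Wanted: part's origin at (0, 0, 60 mm) in this frame, part's z along this z, part's y along this y or against it.
- camera_stand: Aluminium stand of the camera, fixed, turned by up to 0.6 rad: base 76 (x) x 92 mm (y), 8 mm thick, with two cheeks up to 80 mm high. Origin: middle of its underside on the bench, z up. The lens leans towards its -x; the centre of the lens front is at (-15, 0, 105 mm) here.
Not all that is in view belongs to the job. What is shaped like the boss_part but orange is not meant.

How it is judged:
By the outcome, as a careful person would: the job done as asked, in the order asked, and still so for the second after the job is handed in, while the arm keeps its last pose, push and grip.
It also fails if it takes over 42 s, if anything falls off the work surface, if the arm or the gripper's body presses on something with over 40 N, if the wrist force passes 120 N, or if a joint passes its speed limit or range.

## Working session

There is one attempt and no reset: what is moved stays moved. The work goes in short steps, each a Python script; the robot and the scene stay as the last script left them, time stands still between calls to the robot, and variables do not carry over. Pictures are saved under pics/ and viewed, and the job is handed in when it is done.

```bash
mkdir -p pics; ls
python3 - <<'E'
from station import env, effector, solver, viewer, workorder, search_frame, tip_of
import cv2, numpy as np
for c in ["top","side"]:
    p,d=viewer.read_camera(c); cv2.imwrite(f"pics/{c}0.png",p[:,:,::-1]); np.save(f"{c}_d0.npy",d);np.save(f"{c}_p0.npy",p)
    i=viewer.camera_info(c); print(c,i)
    for n in ["boss_part","gear","nut","tray","camera_head","camera_stand"]:
        print(n,[(np.round(r["at"],4).tolist(),round(r["score"],2)) for r in search_frame(c,n)],[(np.round(r["at"],4).tolist(),round(r["score"],2)) for r in tip_of(c,n)])
    print([(np.round(r["at"],4).tolist(),round(r["score"],2)) for r in tip_of(c,"boss_top")])
s=env.sense();print(s["t"],s["ee_pos"],s["tcp_rot"],s["gripper_width"])
E
```

```text
pics
top {'intrinsics': array([[454.61681598,   0.        , 318.94733249],
       [  0.        , 454.61681598, 234.57659211],
       [  0.        ,   0.        ,   1.        ]]), 'eye': array([0.38141257, 0.06865093, 1.24293431]), 'rotation': array([[ 4.79251235e-03,  9.95142598e-01, -9.83272116e-02],
       [-9.99988050e-01,  4.67433260e-03, -1.43223412e-03],
       [-9.65663097e-04,  9.83329006e-02,  9.95153108e-01]])}
boss_part [([0.5104, 0.2469, 0.0061], 0.72), ([0.5061, 0.3294, 0.0102], 0.57), ([0.5528, 0.4373, 0.0047], 0.52)] [([0.5551, 0.4382, -0.0013], 0.53), ([0.5061, 0.3283, 0.0025], 0.5)]
gear [([0.5261, 0.1612, 0.0136], 0.52)] [([0.5255, 0.1615, 0.0049], 0.61)]
nut [] [([0.4933, 0.245, 0.0026], 0.6), ([0.4473, -0.2697, 0.108], 0.33)]
tray [([0.51, 0.242, 0.0046], 0.64)] [([0.5133, 0.2456, -0.0002], 0.92), ([0.5235, 0.159, 0.0023], 0.28)]
camera_head [([0.4675, -0.2663, 0.0856], 0.62)] [([0.4459, -0.2713, 0.1087], 0.94)]
camera_stand [([0.4556, -0.2584, 0.0662], 0.83)] [([0.4584, -0.2722, -0.0013], 0.55)]
[([0.499, 0.332, 0.0194], 0.65), ([0.5549, 0.4329, 0.0167], 0.44)]
s
[... 538 characters left out ...]
, 0.3274, -0.0004], 0.49)]
gear [([0.5242, 0.1671, 0.0061], 0.47)] [([0.5275, 0.1638, -0.0011], 0.59)]
nut [([0.4871, 0.2449, 0.0116], 0.74)] [([0.4912, 0.2453, 0.0008], 0.68)]
tray [([0.509, 0.2633, 0.0024], 0.82), ([0.5027, 0.3363, 0.0032], 0.18)] [([0.5099, 0.2437, 0.0029], 0.83)]
camera_head [([0.4542, -0.2562, 0.0857], 0.71)] []
camera_stand [([0.4517, -0.2553, 0.0398], 0.88)] [([0.4586, -0.2763, 0.0022], 0.98)]
[([0.55, 0.4342, 0.02], 0.74), ([0.504, 0.3279, 0.0217], 0.55)]
1.4 [ 0.17820051 -0.62511699  0.19250396] [[-9.61684804e-01 -3.19608421e-05  2.74157503e-01]
 [-2.74157500e-01 -7.86019834e-05 -9.61684802e-01]
 [ 5.22855796e-05 -9.99999996e-01  6.68280285e-05]] 0.09184850768762472
```

View pics/top0.png

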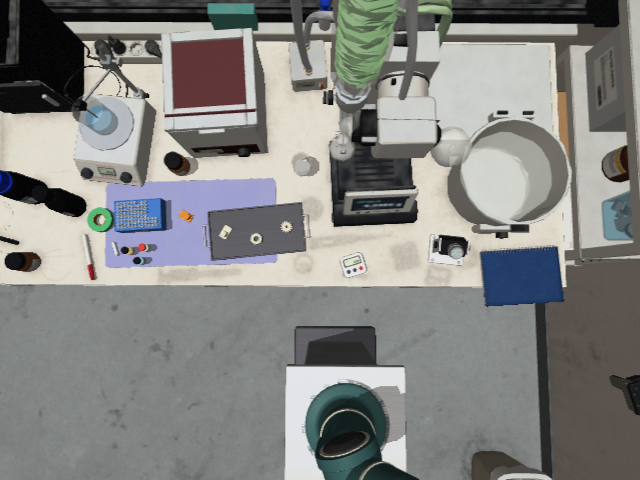

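View pics/side0.png

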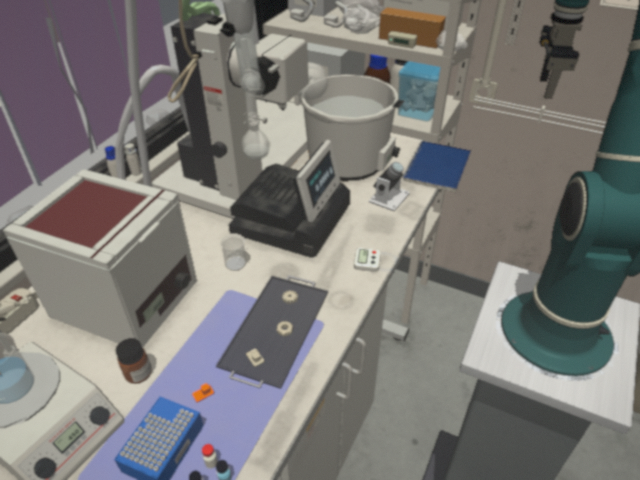

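Run:
```python
import cv2, numpy as np
def crop(p,u,v,r,s): return cv2.resize(p[v-r:v+r,u-r:u+r],(s,s),interpolation=cv2.INTER_NEAREST)
t=np.load("top_p0.npy")[:,:,::-1];s=np.load("side_p0.npy")[:,:,::-1]
im=np.vstack([np.hstack([crop(t,225,232,15,300),crop(t,448,249,30,300)]),np.hstack([crop(s,255,356,15,300),crop(s,390,188,30,300)])])
cv2.imwrite("pics/crop0.png",im)
```

```text
(no output)
```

View pics/crop0.png

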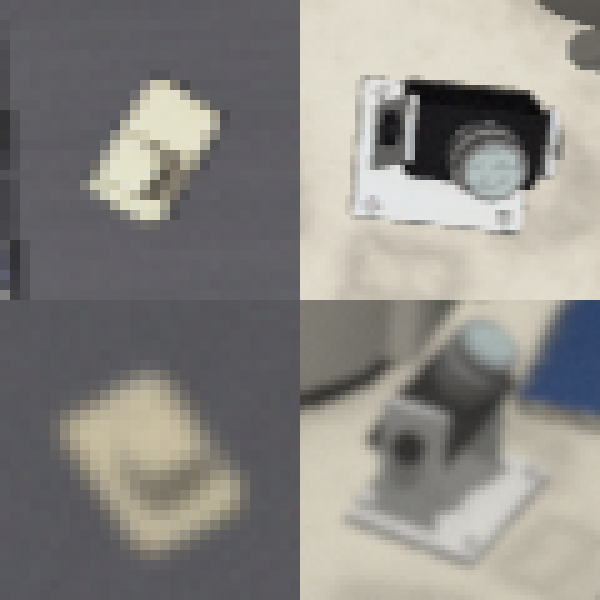

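```bash
cat > h.py <<'E'
import cv2, numpy as np
from station import env, effector, solver, viewer, workorder, search_frame, tip_of
from scipy.optimize import minimize, least_squares
CI={c:viewer.camera_info(c) for c in("top","side")}
def proj(c,P):
    i=CI[c];q=(np.atleast_2d(P)-i["eye"])@i["rotation"]; q=q*[1,-1,-1]; q=q@i["intrinsics"].T; return q[:,:2]/q[:,2:]
def unproj_z(c,uv,z):
    i=CI[c];r=np.c_[np.atleast_2d(uv),np.ones(len(np.atleast_2d(uv)))]@np.linalg.inv(i["intrinsics"]).T*[1,-1,-1]@i["rotation"].T
    return i["eye"]+r*((z-i["eye"][2])/r[:,2])[:,None]
def unproj_d(c,d,us,vs):
    i=CI[c];r=np.c_[us,vs,np.ones(len(us))]@np.linalg.inv(i["intrinsics"]).T*d[vs,us][:,None]*[1,-1,-1]
    return i["eye"]+r@i["rotation"].T
def box(x0,x1,y0,y1,z0,z1): return np.array([[x,y,z] for x in(x0,x1) for y in(y0,y1) for z in(z0,z1)])*1e-3
PART=[box(-11,11,-18,18,0,4),box(-7,7,-13,1,4,18)]
def render(c,T,boxes,roi,S=8):
    u0,v0,w,h=roi; m=np.zeros((h*S,w*S),np.uint8)
    for b in boxes:
        p=proj(c,b@T[:3,:3].T+T[:3,3]); p=(p-[u0,v0]+0.5)*S-0.5
        cv2.fillConvexPoly(m,np.round(cv2.convexHull(p.astype(np.float32))*16).astype(np.int32),255,shift=4)
    return cv2.resize(m,(w,h),interpolation=cv2.INTER_AREA)/255.
def Tz(x,y,z,a):
    T=np.eye(4);T[:2,:2]=[[np.cos(a),-np.sin(a)],[np.sin(a),np.cos(a)]];T[:3,3]=x,y,z;return T
E
cat > fit.py <<'E'
from h import *
P={c:np.load(f"{c}_p0.npy") for c in CI}; D={c:np.load(f"{c}_d0.npy") for c in CI}
ctr={"top":(225,232),"side":(255,356)}
M={};ROI={}
for c in CI:
    u,v=ctr[c];ROI[c]=(u-16,v-16,32,32);im=P[c][v-16:v+16,u-16:u+16].astype(float)
    # beige: R-B excess & brightness vs tray
    bg=np.median(im[:4].reshape(-1,3),0); 
    f=(im[:,:,0]-im[:,:,2])-(bg[0]-bg[2]); b=im.sum(2)-bg.sum()
    M[c]=np.clip(f/np.percentile(f,95),0,1); print(c,bg,np.percentile(f,95),np.percentile(b,95), (M[c]>.5).sum())
    if c=="top": M[c]=np.clip(np.maximum(f/np.percentile(f,95),b/np.percentile(b,95)),0,1)
def cost(p,cs):
    return sum(((render(c,Tz(p[0],p[1],.003,p[2]),PART,ROI[c])-M[c])**2).sum() for c in cs)
for cs in (["top"],["side"],["top","side"]):
    R=[]
    for a in np.arange(0,6.28,.3):
        r=minimize(cost,[.506,.329,a],args=(cs,),method="Nelder-Mead",options=dict(initial_simplex=np.array([[.506,.329,a],[.510,.329,a],[.506,.333,a],[.506,.329,a+.15]]),maxiter=200))
        R.append((r.fun,np.round([r.x[0],r.x[1],r.x[2]%6.283],4).tolist()))
    R.sort(); print(cs,R[0]); print([x for x in R if abs((x[1][2]-R[0][1][2]+3.14)%6.283-3.14)>.5][0])
# stand edges
def edgecost(p):
    T=Tz(p[0],p[1],0,p[2]);tot=0
    c8=np.array([[-38,-46,8],[-38,46,8],[38,46,8],[38,-46,8]])*1e-3
    for c,ids in(("top",[(0,1),(1,2)]),("side",[(0,1),(1,2)])):
        im=cv2.GaussianBlur(P[c].astype(np.float32),(0,0),.7); im=im[:,:,2]
        for i,j in ids:
            t=np.linspace(.08,.92,50)[:,None]; A=c8[i]*(1-t)+c8[j]*t; n=(c8[i]+c8[j])/2*[1,1,0]; n/=np.linalg.norm(n)
            v=[]
            for s in(-.0025,.0025):
                q=proj(c,(A+n*s)@T[:3,:3].T+T[:3,3]).astype(np.float32)
                v.append(cv2.remap(im,q[:,0].reshape(-1,1),q[:,1].reshape(-1,1),cv2.INTER_LINEAR).mean())
            tot-= v[0]-v[1]
    return tot
best=min((minimize(edgecost,[.4585+dx,-.273+dy,a],method="Nelder-Mead",options=dict(initial_simplex=[[.4585+dx,-.273+dy,a],[.4615+dx,-.273+dy,a],[.4585+dx,-.27+dy,a],[.4585+dx,-.273+dy,a+.08]])) for a in(-.2,-.1,0) for dx in (-.003,.003) for dy in (-.003,.003)),key=lambda r:r.fun)
print("stand",best.x,best.fun, "lens",(Tz(best.x[0],best.x[1],0,best.x[2])@[-.015,0,.105,1])[:3])
# depth checks
for c,(u,v),r in(("top",(448,249),25),("side",(390,188),28)):
    vs,us=np.mgrid[v-r:v+r,u-r:u+r]; us=us.ravel();vs=vs.ravel(); W=unproj_d(c,D[c],us,vs)
    col=P[c][vs,us].astype(int); g=(col[:,2]-col[:,0]>3)&(col.sum(1)>350)&(W[:,2]>.07)&(W[:,2]<.13)
    print(c,"glass",g.sum(),W[g].mean(0),us[g].mean(),vs[g].mean())
    q=W[g]-W[g].mean(0); print(np.linalg.svd(q)[2][2])
    b=(np.abs(W[:,2]-.0)<.006); print("bench z",np.median(W[b,2]))
    if c=="top":gt=np.array([us[g].mean(),vs[g].mean()])
    else: gs=np.array([us[g].mean(),vs[g].mean()])
r=least_squares(lambda X:np.r_[proj("top",X)[0]-gt,proj("side",X)[0]-gs],[.446,-.271,.105]);print("tri",r.x,r.fun)
E
python3 fit.py
```

```text
top [94. 93. 97.] 28.0 343.94999999999936 109
side [88. 88. 92.] 38.0 249.0 189
['top'] (np.float64(4.3682237330830285), [0.5106, 0.3278, 4.1962])
(np.float64(4.3771980149107215), [0.5107, 0.3277, 1.0451])
['side'] (np.float64(9.447379113722508), [0.5079, 0.3289, 4.1829])
(np.float64(18.57386730652285), [0.5068, 0.3296, 1.0605])
['top', 'side'] (np.float64(20.047819349473272), [0.5092, 0.3283, 4.2034])
(np.float64(34.07924007235326), [0.509, 0.3285, 1.0477])
stand [ 0.4653354  -0.27619911 -0.08627197] -77.69711303710938 lens [ 0.45039119 -0.27490664  0.105     ]
top glass 105 [ 0.45256209 -0.2720363   0.10133561] 455.1047619047619 251.72380952380954
[-0.71012014 -0.08177329 -0.69931575]
bench z 0.000489025639154983
side glass 53 [ 0.44695893 -0.26955829  0.10443903] 397.1509433962264 166.43396226415095
[-0.42794753 -0.05017633  0.90240969]
bench z -0.0010113708963651602
tri [ 0.45027638 -0.27261101  0.10186011] [ 0.2841512   0.87738181 -0.92049117 -0.06517947]
```

```bash
cat > ov.py <<'E'
from h import *
def overlay(name,P,stand,part=None,roi=None,S=10):
    outs=[]
    for c,(u,v) in roi.items():
        r=30; im=cv2.resize(P[c][v-r:v+r,u-r:u+r,::-1],None,fx=S*.6,fy=S*.6,interpolation=cv2.INTER_NEAREST); k=S*.6
        def draw(L,col,closed=True):
            q=((proj(c,L)-[u-r,v-r]+.5)*k-.5); cv2.polylines(im,[np.round(q*16).astype(np.int32)],closed,col,1,cv2.LINE_AA,4)
        if stand is not None:
            T=Tz(stand[0],stand[1],0,stand[2]); tr=lambda A:A@T[:3,:3].T+T[:3,3]
            for z in(0,.008): draw(tr(np.array([[-.038,-.046,z],[-.038,.046,z],[.038,.046,z],[.038,-.046,z]])),(0,0,255))
            s,co=np.sin(np.radians(25)),np.cos(np.radians(25)); th=np.linspace(0,6.28,40)
            L=np.array([-.015,0,.105])+.019*(np.cos(th)[:,None]*[co,0,s]+np.sin(th)[:,None]*[0,1,0]); draw(tr(L),(0,255,0))
        if part is not None:
            for b in PART:
                b=b@part[:3,:3].T+part[:3,3]
                for i,j in[(0,1),(0,2),(0,4),(1,3),(1,5),(2,3),(2,6),(3,7),(4,5),(4,6),(5,7),(6,7)]: draw(b[[i,j]],(0,0,255),False)
        outs.append(im)
    cv2.imwrite(name,np.hstack(outs))
if __name__=="__main__":
    P={c:np.load(f"{c}_p0.npy") for c in CI}
    overlay("pics/ov_s.png",P,[.4653,-.2762,-.0863],None,{"top":(448,249),"side":(390,188)})
    overlay("pics/ov_p.png",P,None,Tz(.5092,.3283,.003,4.2),{"top":(225,232),"side":(255,356)})
E
python3 ov.py
```

```text
(no output)
```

View pics/ov_s.png

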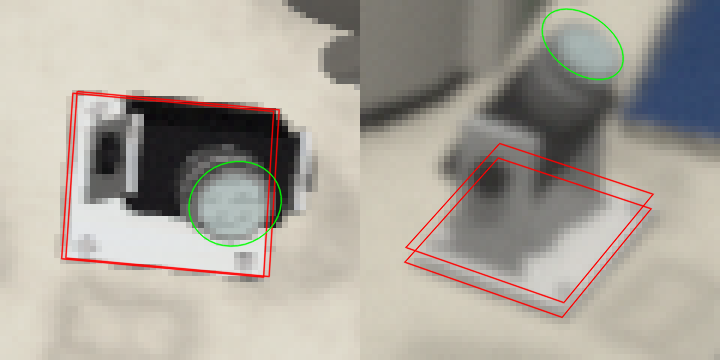

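View pics/ov_p.png

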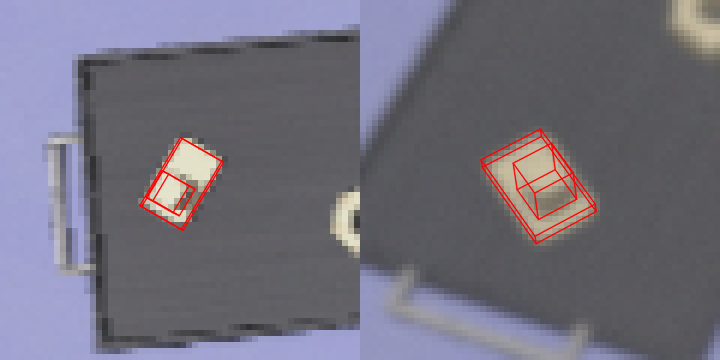

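```bash
cat > fit2.py <<'E'
from h import *
P={c:np.load(f"{c}_p0.npy") for c in CI}
s25,c25=np.sin(np.radians(25)),np.cos(np.radians(25)); th=np.linspace(0,2*np.pi,60,endpoint=False)
G={c:cv2.resize(cv2.GaussianBlur(P[c].astype(np.float32),(0,0),.6)[...,2],None,fx=1,fy=1) for c in CI}
def samp(c,A,T):
    q=proj(c,A@T[:3,:3].T+T[:3,3]).astype(np.float32)
    return cv2.remap(G[c],q[:,0].reshape(-1,1),q[:,1].reshape(-1,1),cv2.INTER_CUBIC).mean()
def terms(p,c):
    T=Tz(p[0],p[1],0,p[2]); out=[]
    c8=np.array([[-38,-46,8],[-38,46,8],[38,46,8],[38,-46,8]])*1e-3
    E=[(0,1),(1,2)]
    for i,j in E:
        t=np.linspace(.06,.94,60)[:,None];A=c8[i]*(1-t)+c8[j]*t;n=(c8[i]+c8[j])/2*[1,1,0];n/=np.linalg.norm(n)
        out.append(samp(c,A-n*.002,T)-samp(c,A+n*.002,T))
    # short visible bit of right edge near -x corner
    t=np.linspace(.05,.25,20)[:,None];A=c8[0]*(1-t)+c8[3]*t
    out.append((samp(c,A+np.array([0,.002,0]),T)-samp(c,A-np.array([0,.002,0]),T))*.4)
    r=p[3]; rim=lambda r:np.array([-.015,0,.105])-p[4]*np.array([-s25,0,c25])+r*(np.cos(th)[:,None]*[c25,0,s25]+np.sin(th)[:,None]*[0,1,0])
    out.append((samp(c,rim(r-.002),T)-samp(c,rim(r+.002),T)))
    return np.array(out)
def run(cs,wb,wg,dep=0.):
    w=np.array([wb,wb,wb,wg]); f=lambda p:-sum((w*terms(np.r_[p,dep],c)).sum() for c in cs)
    best=None
    for dx in(-.004,0,.004):
        for dy in(-.004,0,.004):
            for a in(-.15,-.05):
                x0=np.array([.461+dx,-.273+dy,a,.016]); sx=np.vstack([x0]+[x0+np.eye(4)[k]*[.003,.003,.06,.002][k] for k in range(4)])
                r=minimize(f,x0,method="Nelder-Mead",options=dict(initial_simplex=sx,maxiter=400))
                if best is None or r.fun<best.fun:best=r
    p=best.x; print(cs,wb,wg,dep,np.round(p,4),round(best.fun,1),"lens",np.round((Tz(p[0],p[1],0,p[2])@[-.015,0,.105,1])[:3],4),[np.round(terms(np.r_[p,dep],c)).tolist() for c in cs])
for cs in(["top"],["side"],["top","side"]):
    run(cs,1,1); 
    run(cs,1,.01); run(cs,.01,1)
run(["top","side"],1,1,.002)
E
python3 fit2.py
```

```text
['top'] 1 1 0.0 [ 0.4656 -0.2766 -0.1088  0.0141] -131.0 lens [ 0.4507 -0.275   0.105 ] [[40.0, 34.0, 9.0, 48.0]]
['top'] 1 0.01 0.0 [ 0.4656 -0.2766 -0.108   0.0146] -83.3 lens [ 0.4507 -0.275   0.105 ] [[40.0, 34.0, 10.0, 47.0]]
['top'] 0.01 1 0.0 [ 0.466  -0.2771 -0.136   0.0142] -49.5 lens [ 0.4511 -0.275   0.105 ] [[35.0, 31.0, 10.0, 49.0]]
['side'] 1 1 0.0 [ 0.4619 -0.2715 -0.1034  0.0117] -54.8 lens [ 0.447 -0.27   0.105] [[21.0, 18.0, 2.0, 14.0]]
['side'] 1 0.01 0.0 [ 0.4621 -0.2719 -0.0899  0.0135] -41.2 lens [ 0.4472 -0.2706  0.105 ] [[21.0, 18.0, 2.0, 12.0]]
['side'] 0.01 1 0.0 [ 0.4624 -0.2833 -0.1174  0.025 ] -24.2 lens [ 0.4476 -0.2815  0.105 ] [[17.0, -12.0, 1.0, 24.0]]
['top', 'side'] 1 1 0.0 [ 0.4655 -0.2762 -0.1061  0.0142] -151.8 lens [ 0.4506 -0.2746  0.105 ] [[39.0, 32.0, 10.0, 47.0], [10.0, 5.0, 3.0, 5.0]]
['top', 'side'] 1 0.01 0.0 [ 0.4653 -0.2762 -0.1042  0.0144] -100.1 lens [ 0.4504 -0.2746  0.105 ] [[39.0, 32.0, 10.0, 46.0], [10.0, 5.0, 3.0, 5.0]]
['top', 'side'] 0.01 1 0.0 [ 0.4659 -0.2772 -0.1508  0.0144] -54.4 lens [ 0.4511 -0.2749  0.105 ] [[32.0, 29.0, 11.0, 49.0], [9.0, 0.0, 3.0, 5.0]]
['top', 'side'] 1 1 0.002 [ 0.4652 -0.2763 -0.1049  0.014 ] -153.0 lens [ 0.4503 -0.2747  0.105 ] [[38.0, 33.0, 10.0, 47.0], [11.0, 4.0, 3.0, 6.0]]
```

Run:
```python
from h import *
H={}
for c in CI:
    D=np.load(f"{c}_d0.npy"); vs,us=np.mgrid[0:480,0:640];us=us.ravel();vs=vs.ravel();k=D[vs,us]>0
    W=unproj_d(c,D,us[k],vs[k])
    for x,y,z in W:
        if .2<x<.85 and -.7<y<.5: 
            q=(int((x-.2)/.05),int((y+.7)/.05)); H[q]=max(H.get(q,0),z)
print("x\\y  ",*[f"{-.7+.05*j:5.2f}" for j in range(24)])
for i in range(13): print(f"{.2+.05*i:.2f}",*[f"{H.get((i,j),-1)*1000:5.0f}" for j in range(24)])
s=env.sense();print(s["t"])
def pose(ycol,zcol): y=np.array(ycol);z=np.array(zcol); return np.c_[np.cross(y,z),y,z]
a=4.195; Rp=Tz(0,0,0,a)[:3,:3]; pp=np.array([.509,.3285,.003])
ay=-.105; Rs=Tz(0,0,0,ay)[:3,:3]; t=np.radians(25)
zc=Rs@[-np.sin(t),0,np.cos(t)]; yc=Rs@[0,1,0]
Rc=np.c_[np.cross(yc,zc),yc,zc]; L=np.array([.448,-.2725,.105])
print("lens z",zc)
top=pp+Rp@[0,-.006,0]
for ax in(0,1):
  for sg in(1,-1):
    Zl=np.eye(3)[ax]*sg; 
    Rt_p=pose([0,0,-1],Zl)  # tool in part frame
    tp=np.array([0,-.006,.0075]) # TCP in part frame
    for f in(1,-1):
        Rpart=Rc@np.diag([f,f,1.]); 
        g=solver.inverse_kinematics(pp+Rp@tp,Rp@Rt_p); h=solver.inverse_kinematics(pp+Rp@tp+[0,0,.15],Rp@Rt_p)
        e=solver.inverse_kinematics(L+.06*zc+Rpart@tp,Rpart@Rt_p)
        e2=solver.inverse_kinematics(L+.16*zc+Rpart@tp,Rpart@Rt_p)
        print(ax,sg,f,*[None if q is None else np.round(q,2).tolist() for q in(g,h,e,e2)])
```

```text
x\y   -0.70 -0.65 -0.60 -0.55 -0.50 -0.45 -0.40 -0.35 -0.30 -0.25 -0.20 -0.15 -0.10 -0.05  0.00  0.05  0.10  0.15  0.20  0.25  0.30  0.35  0.40  0.45
0.20   347   438   439     0     0     0     0     0     0     0     0     0     0     0     0     0     0     0     0     0     0     0     0     0
0.25     0     0     0     0     0     0     0     0     0     0     0     0     0     0     0     0     0     0     0     0     0     0     0     0
0.30     0     0    18    18    21    22    19     0     0     0     0     0     0     0     0     0     0     0     0     0     0     0     0     0
0.35     0     0    20    19    20    19    18     5     9     7     7     8    12    23    20     8     6     7     7     8     5     6     6     7
0.40   394   399    18    20    21    20    19    72   111    69     7    11    19    26    26     8     8    10    14    13    12    14     7    10
0.45   323   396    19    19    20   218   218    84   114    88     9     7     7    21    10     8    13    11    19    19    23    13     8     8
0.50   325   250     9    10   213   218   220   212   2
[... 1828 characters left out ...]
83, -1.67] [-0.03, 0.58, -0.84, 1.71, 0.48, 1.07, -1.54] [1.3, 0.14, -0.66, 2.25, -0.34, 0.43, 2.42] [1.09, -0.1, -0.32, 2.22, -0.46, 0.72, 2.53]
1 1 -1 [-0.13, 0.76, -0.7, 1.8, 0.64, 0.83, -1.67] [-0.03, 0.58, -0.84, 1.71, 0.48, 1.07, -1.54] [0.95, 0.09, -0.31, 2.28, -0.47, 0.43, -0.64] [1.05, -0.12, -0.3, 2.24, -0.45, 0.71, -0.64]
1 -1 1 [0.11, 0.99, -1.12, 1.79, 1.03, 1.08, 1.23] [0.2, 0.87, -1.33, 1.7, 0.88, 1.3, 1.31] [0.96, 0.11, -0.3, 2.27, -0.47, 0.44, -0.61] [1.05, -0.1, -0.29, 2.22, -0.45, 0.72, -0.61]
1 -1 -1 [0.11, 0.99, -1.12, 1.79, 1.03, 1.08, 1.23] [0.2, 0.87, -1.33, 1.7, 0.88, 1.3, 1.31] [1.25, 0.12, -0.62, 2.27, -0.36, 0.42, 2.41] [1.05, -0.12, -0.3, 2.24, -0.45, 0.71, 2.51]
```

```bash
cat > cfg.py <<'E'
from h import *
def pose(y,z): y=np.array(y,float);z=np.array(z,float); return np.c_[np.cross(y,z),y,z]
a=4.195; Rp=Tz(0,0,0,a)[:3,:3]; pp=np.array([.509,.3285,.003])
ay=-.105; Rs=Tz(0,0,0,ay)[:3,:3]; t=np.radians(25)
zc=Rs@[-np.sin(t),0,np.cos(t)]; yc=Rs@[0,1,0]; Rc=np.c_[np.cross(yc,zc),yc,zc]; L=np.array([.448,-.2725,.105])
Rt_p=pose([0,0,-1],[0,1,0]); tp=np.array([0,-.006,.0075])
Rg=Rp@Rt_p; pg=pp+Rp@tp
Rpart=Rc@np.diag([-1.,-1,1]); Re=Rpart@Rt_p
def st(m=""):
    s=env.sense();print(m,round(s["t"],2),np.round(s["ee_pos"],4),"F",np.round(s["wrist_force"],1),"w",round(s["gripper_width"],4),"q",np.round(s["joint_positions"],2));return s
def snap(n):
    P={}
    for c in CI:
        p,d=viewer.read_camera(c);P[c]=p;np.save(f"{c}_p{n}.npy",p);np.save(f"{c}_d{n}.npy",d)
    return P
E
python3 - <<'E'
from cfg import *
print(pg)
env.movel([.20,-.48,.38],rate=.3); st("up")
env.reach([.42,.05,.38],Rg); st("mid")
env.reach(pg+[0,0,.06],Rg); st("pre")
P=snap(1)
cv2.imwrite("pics/pre.png",np.hstack([cv2.resize(P[c][v-50:v+50,u-50:u+50,::-1],(400,400),interpolation=cv2.INTER_CUBIC) for c,(u,v) in(("top",(225,232)),("side",(255,340)))]))
E
```

```text
[0.50378532 0.33146768 0.0105    ]
up 2.34 [ 0.1993 -0.4801  0.3786] F [-0.6  0.1 -1. ] w 0.092 q [ 1.17  0.11 -0.06  1.66  0.01  1.38 -0.19]
mid 4.41 [0.4202 0.0489 0.3799] F [-0.7 -0.4  0.4] w 0.092 q [ 0.82 -0.05 -0.95  1.8  -0.05  1.37 -0.63]
pre 5.98 [0.5053 0.3305 0.0714] F [-0.4 -0.8  0.9] w 0.0919 q [-0.11  0.66 -0.72  1.78  0.54  0.91 -1.59]
```

View pics/pre.png

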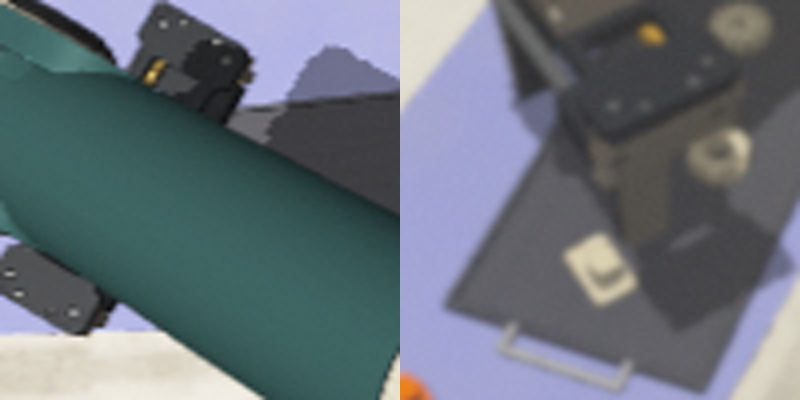

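```bash
cat > fing.py <<'E'
from h import *
def fingers(w,pos,R):
    out=[]
    for s in(1,-1):
        b=np.array([[x,y,s*z] for x in(-.01,.01) for y in(-.03,0) for z in(w/2,w/2+.018)]); out.append(b@R.T+pos)
    return out
E
python3 - <<'E'
from cfg import *; from fing import *
s=st()
c="side";P=np.load("side_p1.npy");u,v,r,k=255,340,50,8
im=cv2.resize(P[v-r:v+r,u-r:u+r,::-1],None,fx=k,fy=k,interpolation=cv2.INTER_CUBIC)
for b in fingers(s["gripper_width"],s["ee_pos"],s["tcp_rot"]):
    q=(proj(c,b)-[u-r,v-r]+.5)*k-.5
    for i,j in[(0,1),(0,2),(0,4),(1,3),(1,5),(2,3),(2,6),(3,7),(4,5),(4,6),(5,7),(6,7)]: cv2.line(im,tuple(q[i].astype(int)),tuple(q[j].astype(int)),(0,0,255),1)
cv2.imwrite("pics/pre2.png",im[:600])
print(s["tcp_rot"]-Rg)
E
```

```text
6.08 [0.5054 0.3304 0.0717] F [ 0.1 -0.3  0.7] w 0.092 q [-0.11  0.66 -0.72  1.78  0.54  0.91 -1.59]
[[-2.14999411e-03  2.31530759e-03 -1.23017558e-03]
 [ 1.22803907e-03  1.55785894e-04 -2.15163262e-03]
 [-1.28536589e-03  2.69246287e-06  1.93203339e-03]]
```

View pics/pre2.png

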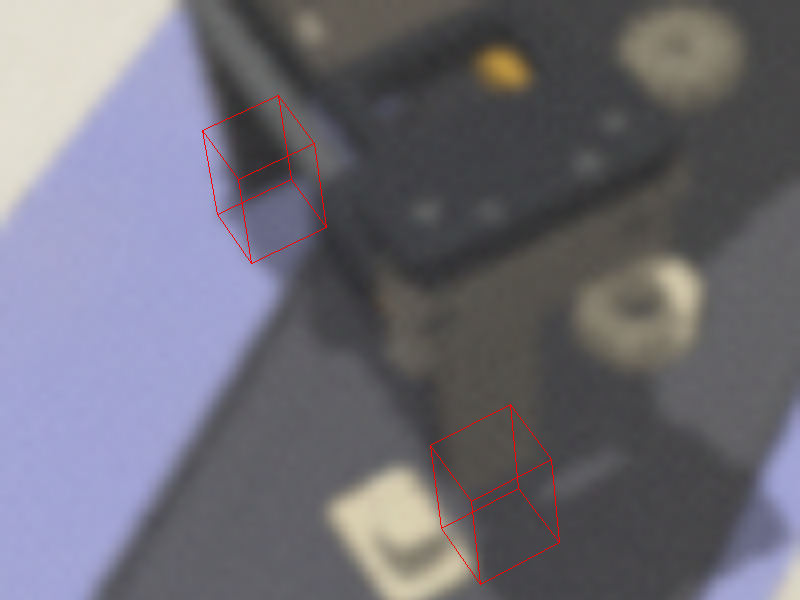

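Run:
```python
from cfg import *
tgt=pg.copy(); tgt[2]=.0092
cmd=tgt+[0,0,.02]
env.movel(cmd,frame=Rg,rate=.1); s=st("d1"); e=tgt+[0,0,.02]-s["ee_pos"]
env.movel(tgt+e,frame=Rg,rate=.06); s=st("d2")
e2=tgt-s["ee_pos"]; print("err mm",e*1e3,e2*1e3, s["tcp_rot"]-Rg)
```

```text
d1 6.65 [0.5033 0.3316 0.0286] F [1.1 0.9 0.6] w 0.0918 q [-0.14  0.72 -0.68  1.8   0.59  0.84 -1.62]
d2 7.12 [0.504  0.3313 0.0095] F [ 0.1  0.6 -0.1] w 0.0917 q [-0.16  0.74 -0.66  1.8   0.61  0.81 -1.64]
err mm [ 0.45236094 -0.10728196  0.64356452] [-0.235088    0.15434584 -0.29199723] [[ 7.11602585e-05 -5.61573165e-04  4.03120274e-05]
 [-4.03557344e-05 -2.43399757e-04  7.09781254e-05]
 [ 4.89273125e-04  1.87303948e-07 -3.67722274e-04]]
```

Run:
```python
from cfg import *
effector.grasp(squeeze=7); s=st("grip"); 
env.movel(s["ee_pos"]+[0,0,.12],rate=.15); s=st("lift"); print(s["tcp_rot"]-Rg)
P=snap(2)
uv=proj("side",s["ee_pos"])[0].astype(int);ut=proj("top",s["ee_pos"])[0].astype(int);print(uv,ut)
cv2.imwrite("pics/lift.png",np.hstack([cv2.resize(P[c][v-50:v+50,u-50:u+50,::-1],(400,400),interpolation=cv2.INTER_CUBIC) for c,(u,v) in(("top",ut),("side",uv))]))
```

```text
grip 8.47 [0.5042 0.3314 0.0099] F [ 1.  -0.1  1.1] w 0.0006 q [-0.16  0.74 -0.66  1.8   0.61  0.81 -1.64]
lift 9.42 [0.5038 0.3307 0.1289] F [ 0.6 -0.8 -0.5] w 0.0005 q [-0.08  0.6  -0.77  1.74  0.48  1.   -1.54]
[[-8.44062363e-05 -1.23898693e-03 -4.89242007e-05]
 [ 4.93358730e-05 -1.02096525e-03 -8.56274452e-05]
 [ 1.50020940e-03  1.28873015e-06 -5.71690838e-04]]
[250 316] [213 229]
```

View pics/lift.png

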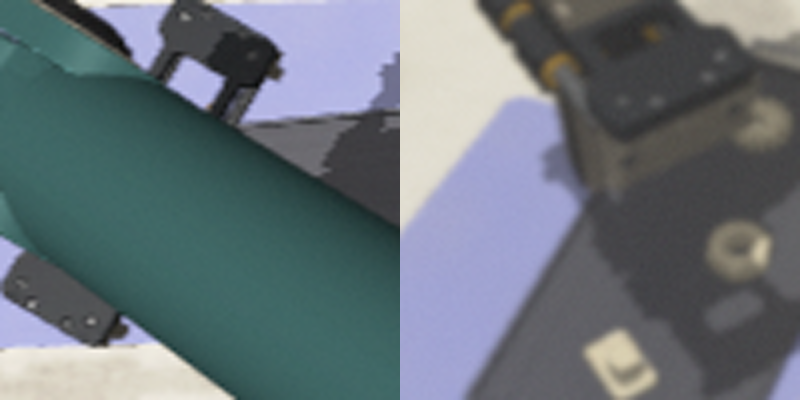

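Run:
```python
from cfg import *; from fing import *
s=st()
c="side";P=np.load("side_p2.npy");u,v,r,k=262,316,50,6
im=cv2.resize(P[v-r:v+r,u-r:u+r,::-1],None,fx=k,fy=k,interpolation=cv2.INTER_CUBIC)
for b in fingers(s["gripper_width"],s["ee_pos"],s["tcp_rot"])+[x@Rp.T+pp for x in PART]:
    q=(proj(c,b)-[u-r,v-r]+.5)*k-.5
    for i,j in[(0,1),(0,2),(0,4),(1,3),(1,5),(2,3),(2,6),(3,7),(4,5),(4,6),(5,7),(6,7)]: cv2.line(im,tuple(q[i].astype(int)),tuple(q[j].astype(int)),(0,0,255),1)
cv2.imwrite("pics/lift2.png",np.clip(im.astype(float)*1.5,0,255).astype(np.uint8))
for c,(u,v) in(("top",(225,232)),("side",(255,356))):
    D=np.load(f"{c}_d0.npy"); vs,us=np.mgrid[v-16:v+17,u-16:u+17];us=us.ravel();vs=vs.ravel()
    W=unproj_d(c,D,us,vs)
    q=(W-pp)@Rp
    f=(np.abs(q[:,0])>.02); b=(np.abs(q[:,0])<.006)&(np.abs(q[:,1]+.006)<.006); pl=(np.abs(q[:,0])<.009)&(q[:,1]>.006)&(q[:,1]<.015)
    for n,m in(("floor",f),("block",b),("plate",pl)): print(c,n,m.sum(),np.median(W[m,2]),W[m,2].std(), W[m,2].max())
```

```text
9.52 [0.5036 0.3308 0.1287] F [ 0.1 -0.6 -0.5] w 0.0001 q [-0.08  0.6  -0.77  1.74  0.48  1.   -1.54]
top floor 538 0.003407320883323739 0.13018516660272095 1.2429343125749117
top block 19 0.020971372306507252 0.0020007354267338744 0.02467927240095613
top plate 21 0.006581373042074068 0.001991768253111253 0.011350758727319388
side floor 355 0.002345582364134957 0.04476599699596822 0.8465046348739649
side block 33 0.019831953658019152 0.0035988704679335093 0.023280662065193858
side plate 28 0.006307027347728422 0.001247663129261617 0.009431333695938515
```

View pics/lift2.png

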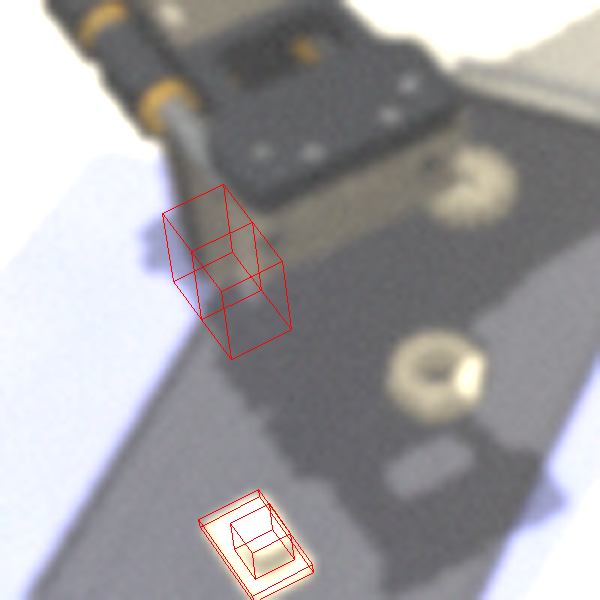

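Run:
```python
from cfg import *
s=env.sense(); R=s["tcp_rot"]
for n,pos in((2,s["ee_pos"]),(1,np.array([.5053,.3305,.0715]))):
  for c in CI:
    D=np.load(f"{c}_d{n}.npy");P=np.load(f"{c}_p{n}.npy");vs,us=np.mgrid[0:480,0:640];us=us.ravel();vs=vs.ravel();k=D[vs,us]>0
    us=us[k];vs=vs[k];W=unproj_d(c,D,us,vs);q=(W-pos)@R*1e3
    m=(np.abs(q[:,0])<40)&(np.abs(q[:,2])<110)&(q[:,1]>-110)&(q[:,1]<30); q=q[m]
    print(n,c,m.sum())
    for z0 in range(-100,100,20):
        b=q[(q[:,2]>=z0)&(q[:,2]<z0+20)]
        if len(b): print(z0,len(b),"tool y max",np.sort(b[:,1])[-6:].round(0),"x rng",b[:,0].min().round(),b[:,0].max().round())
```

```text
2 top 0
2 side 181
-100 3 tool y max [-110. -109. -109.] x rng -22.0 -3.0
-20 128 tool y max [-25. -25. -25. -25. -23. -21.] x rng -10.0 -1.0
0 49 tool y max [-28. -26. -25. -25. -21. -20.] x rng -10.0 -8.0
60 1 tool y max [-110.] x rng -25.0 -25.0
1 top 0
1 side 391
-100 6 tool y max [-110. -110. -109. -109. -108. -108.] x rng -27.0 30.0
-80 166 tool y max [-31. -31. -31. -30. -29. -27.] x rng -10.0 11.0
-60 67 tool y max [-26. -26. -24. -24. -24. -22.] x rng -10.0 10.0
40 152 tool y max [-24. -23. -22. -22. -22. -21.] x rng -11.0 11.0
```

Run:
```python
from cfg import *
effector.release()
s=st("open")
tgt=pg.copy(); tgt[2]=0.0
env.movel(tgt,frame=Rg,rate=.12); s=st("d1"); e=tgt-s["ee_pos"]
P=snap(3); R=s["tcp_rot"];pos=s["ee_pos"];print(s["wrist_force"])
c="side";D=np.load(f"{c}_d3.npy");vs,us=np.mgrid[0:480,0:640];us=us.ravel();vs=vs.ravel()
W=unproj_d(c,D,us,vs);q=(W-pos)@R*1e3
m=(np.abs(q[:,0])<11)&(np.abs(q[:,2])<70)&(np.abs(q[:,2])>42)&(q[:,1]>-90)&(W[:,2]>.008)
for sg in(1,-1):
    b=q[m&(q[:,2]*sg>0)]; print(sg,len(b),np.sort(b[:,1])[-12:].round(1), b[:,2].min().round(),b[:,2].max().round())
u,v,r,k=255,340,40,7
im=cv2.resize(P[c][v-r:v+r,u-r:u+r,::-1],None,fx=k,fy=k,interpolation=cv2.INTER_CUBIC)
for sg in(1,-1):
  for y,col in((-.02,(0,255,0)),(-.016,(0,255,255)),(-.024,(255,0,255))):
    w=s["gripper_width"]/2; b=np.array([[-.01,y,sg*w],[.01,y,sg*w],[.01,y,sg*(w+.018)],[-.01,y,sg*(w+.018)]])@R.T+pos
    qq=(proj(c,b)-[u-r,v-r]+.5)*k-.5; cv2.polylines(im,[qq.astype(np.int32)],True,col,1)
cv2.imwrite("pics/d3.png",np.clip(im*1.6,0,255).astype(np.uint8))
```

```text
open 10.89 [0.5042 0.3314 0.1298] F [ 0.1 -0.2  0.8] w 0.0917 q [-0.08  0.6  -0.77  1.74  0.48  1.   -1.54]
d1 12.12 [0.5043 0.332  0.0008] F [ 0.2  0.4 -0.4] w 0.0915 q [-0.16  0.76 -0.65  1.8   0.62  0.8  -1.65]
[ 0.22767776  0.42927518 -0.35292766]
1 99 [-26.1 -26.  -25.5 -24.9 -24.4 -24.4 -24.  -23.8 -22.7 -22.4 -20.5 -19.1] 42.0 59.0
-1 181 [-25.1 -23.8 -22.1 -22.1  -9.5  -8.6  -8.4  -7.7  -7.6  -7.4  -7.3  -7.2] -68.0 -47.0
```

View pics/d3.png

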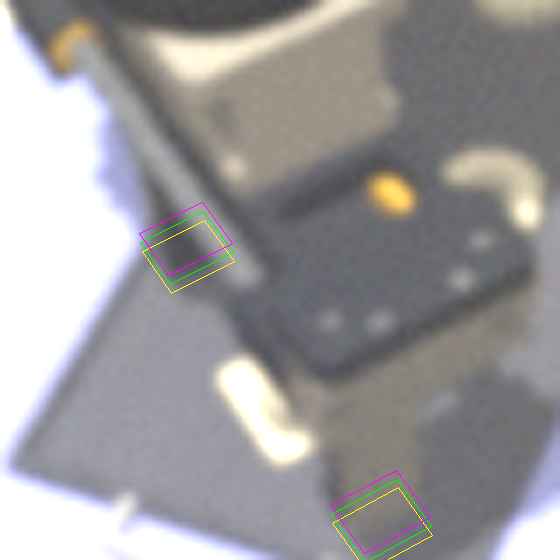

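Run:
```python
from cfg import *
tgt=pg.copy(); tgt[2]=-.0095
env.movel(tgt-[.0003,.0003,.0006],frame=Rg,rate=.06); s=st("d2"); print(tgt-s["ee_pos"])
effector.grasp(squeeze=7); s=st("grip"); st()
```

```text
d2 12.54 [ 0.5031  0.3308 -0.0107] F [-0.5  0.2  0.1] w 0.0922 q [-0.17  0.77 -0.64  1.81  0.63  0.78 -1.66]
[0.00067432 0.00065494 0.00117303]
grip 13.7 [ 0.5035  0.3312 -0.0101] F [-0.4  0.2  1.4] w 0.0138 q [-0.17  0.77 -0.64  1.81  0.63  0.78 -1.66]
 13.7 [ 0.5035  0.3312 -0.0101] F [-0.4  0.2  1.4] w 0.0138 q [-0.17  0.77 -0.64  1.81  0.63  0.78 -1.66]
```

Run:
```python
from cfg import *; from ov import overlay
env.movel([.5035,.3312,.13],frame=Rg,rate=.12); s=st("lift")
P=snap(4); R=s["tcp_rot"]
T=np.eye(4);T[:3,:3]=R@Rt_p.T;T[:3,3]=s["ee_pos"]-T[:3,:3]@[0,-.006,-.013]
uv=proj("side",T[:3,3])[0].astype(int);ut=proj("top",T[:3,3])[0].astype(int)
overlay("pics/l4.png",P,None,T,{"top":ut,"side":uv})
r=30;c="side";cv2.imwrite("pics/l4b.png",cv2.resize(P[c][uv[1]-40:uv[1]+60,uv[0]-50:uv[0]+50,::-1],(600,600),interpolation=cv2.INTER_CUBIC))
np.save("s4.npy",np.r_[s["ee_pos"],R.ravel()])
```

```text
lift 15.02 [0.5031 0.3308 0.1291] F [-0.  -0.3 -0.7] w 0.0137 q [-0.08  0.6  -0.77  1.74  0.48  1.   -1.54]
```

View pics/l4.png

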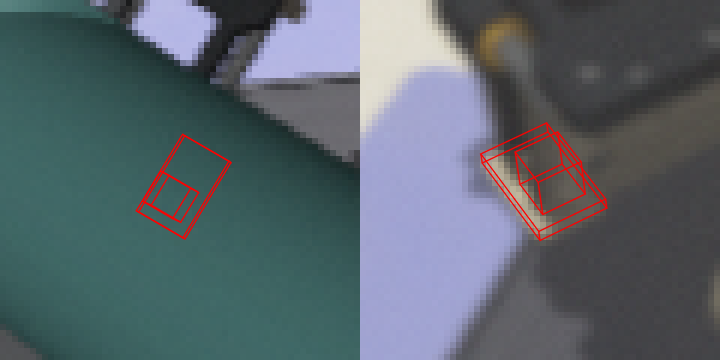

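View pics/l4b.png

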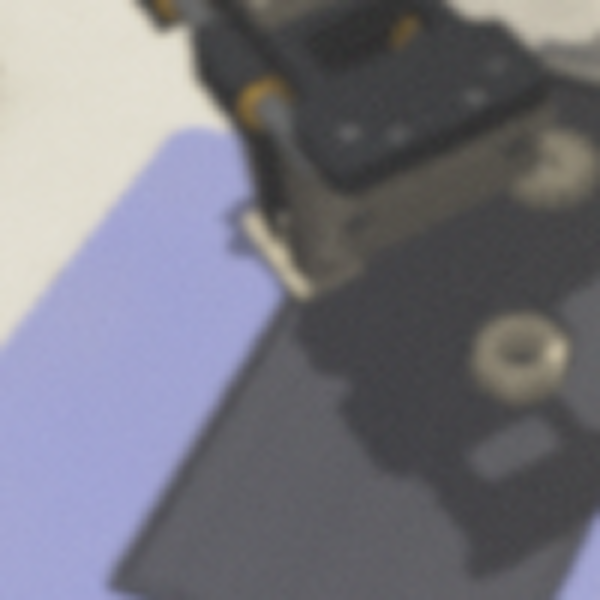

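```bash
cat >> cfg.py <<'E'
tq=np.array([0,-.006,-.013])
def tcp_for(h,L=L): return L+h*zc+Rpart@tq
E
python3 - <<'E'
from cfg import *; from ov import overlay
env.movel([.44,.1,.33],rate=.25); st("a")
env.reach(tcp_for(.16),Re); s=st("b")
print(tcp_for(.16)-s["ee_pos"],(s["tcp_rot"].T@Re).round(3))
P=snap(5)
for c in CI:
    u,v=proj(c,L)[0].astype(int); cv2.imwrite(f"pics/b5{c}.png",cv2.resize(P[c][v-60:v+40,u-50:u+50,::-1],(600,600),interpolation=cv2.INTER_CUBIC))
E
```

```text
a 16.52 [0.4396 0.1006 0.3295] F [ 0.   0.2 -1.4] w 0.0141 q [ 0.57  0.07 -0.88  1.84  0.05  1.26 -0.85]
b 17.93 [ 0.3879 -0.2591  0.2385] F [ 0.3  0.3 -0.5] w 0.0138 q [ 1.31 -0.07 -0.58  2.23 -0.49  0.66 -0.6 ]
[-0.00108483 -0.00093243 -0.00030879] [[ 1.     0.     0.003]
 [-0.     1.    -0.001]
 [-0.003  0.001  1.   ]]
```

View pics/b5side.png

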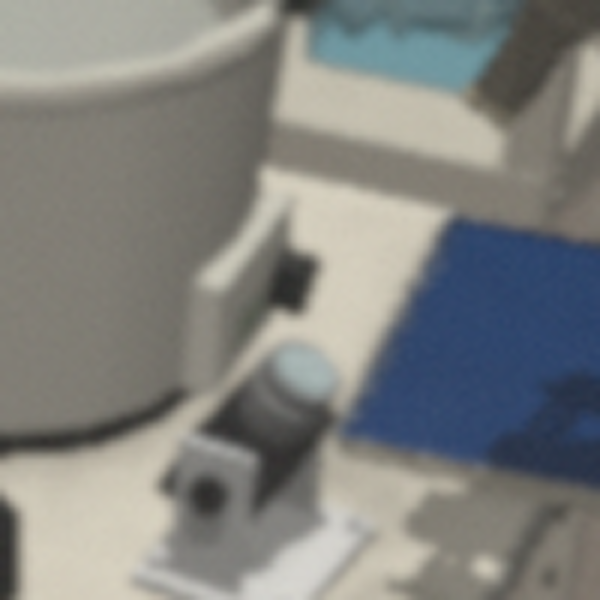

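View pics/b5top.png

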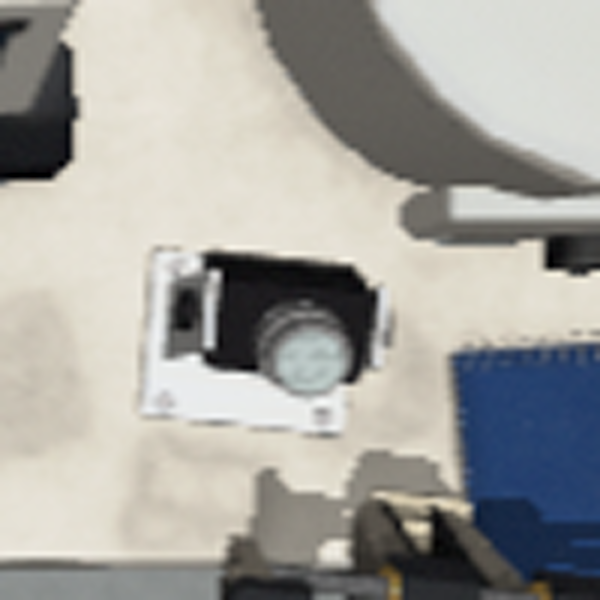

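```bash
cat > ovp.py <<'E'
from cfg import *; from ov import overlay
def partT(s):
    T=np.eye(4);T[:3,:3]=s["tcp_rot"]@Rt_p.T;T[:3,3]=s["ee_pos"]-T[:3,:3]@tq;return T
E
python3 - <<'E'
from ovp import *
s=st();T=partT(s);P={c:np.load(f"{c}_p5.npy") for c in CI}
overlay("pics/o5.png",P,None,T,{c:proj(c,T[:3,3])[0].astype(int) for c in CI})
E
```

```text
18.02 [ 0.388  -0.259   0.2385] F [ 0.  -0.2 -1.5] w 0.0141 q [ 1.31 -0.07 -0.58  2.23 -0.48  0.66 -0.6 ]
```

View pics/o5.png

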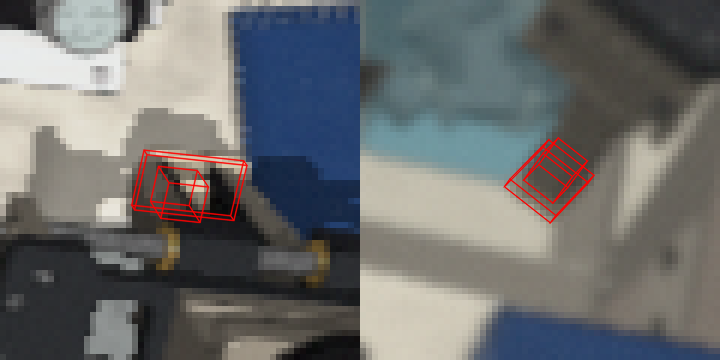

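Run:
```python
from ovp import *
s=env.sense();T=partT(s);P={c:np.load(f"{c}_p5.npy") for c in CI}
o=[]
for c in CI:
    u,v=proj(c,T[:3,3])[0].astype(int);r=16;k=25
    im=cv2.resize(P[c][v-r:v+r-8,u-r:u+r,::-1],None,fx=12.5,fy=12.5,interpolation=cv2.INTER_NEAREST);im2=im.copy()
    for b in PART:
        b=b@T[:3,:3].T+T[:3,3];q=((proj(c,b)-[u-r,v-r]+.5)*12.5-.5).astype(int)
        for i,j in[(0,1),(0,2),(0,4),(1,3),(1,5),(2,3),(2,6),(3,7),(4,5),(4,6),(5,7),(6,7)]: cv2.line(im2,tuple(q[i]),tuple(q[j]),(0,0,255),1)
    o.append(np.vstack([im,im2]))
cv2.imwrite("pics/o5b.png",np.hstack(o))
```

```text
(no output)
```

View pics/o5b.png

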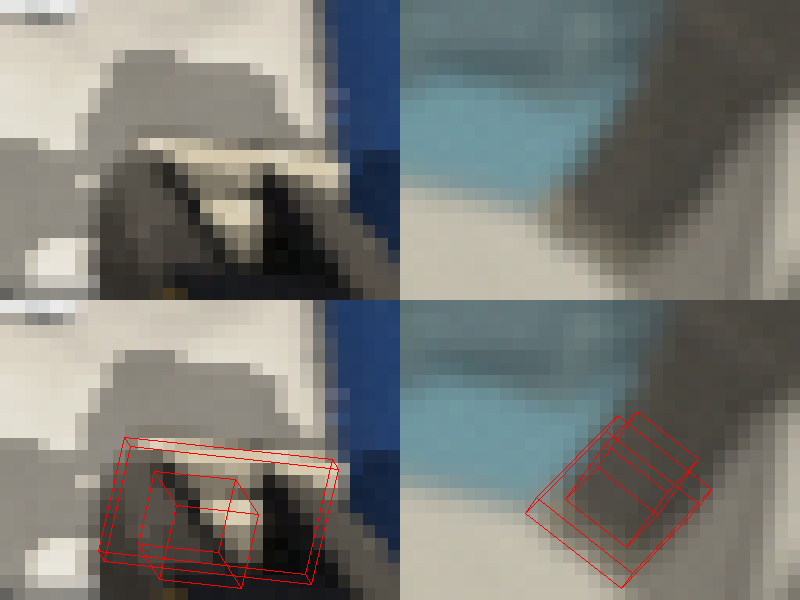

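Run:
```python
from ovp import *
L2=np.array([.4493,-.2715,.105])
g=tcp_for(.06,L2)
env.movel(tcp_for(.09,L2),frame=Re,rate=.12); s=st("n"); e=tcp_for(.09,L2)-s["ee_pos"]; print(e)
env.movel(g+np.clip(e,-.0015,.0015),frame=Re,rate=.06); env.pause(.3); s=st("f")
print("err",g-s["ee_pos"]); print((s["tcp_rot"].T@Re-np.eye(3)).round(4).tolist())
P=snap(6);T=partT(s);np.save("T6.npy",T)
o=[]
for c in CI:
    u,v=proj(c,T[:3,3])[0].astype(int);r=16;k=12.5
    im=cv2.resize(P[c][v-r:v+r-8,u-r:u+r,::-1],None,fx=k,fy=k,interpolation=cv2.INTER_NEAREST);im2=im.copy()
    for b in PART:
        b=b@T[:3,:3].T+T[:3,3];q=((proj(c,b)-[u-r,v-r]+.5)*k-.5).astype(int)
        for i,j in[(0,1),(0,2),(0,4),(1,3),(1,5),(2,3),(2,6),(3,7),(4,5),(4,6),(5,7),(6,7)]: cv2.line(im2,tuple(q[i]),tuple(q[j]),(0,0,255),1)
    o.append(np.vstack([im,im2]))
    cv2.imwrite(f"pics/w6{c}.png",cv2.resize(P[c][v-40:v+40,u-50:u+50,::-1],(700,560),interpolation=cv2.INTER_CUBIC))
cv2.imwrite("pics/o6.png",np.hstack(o))
```

```text
n 18.77 [ 0.4178 -0.262   0.1751] F [-0.3  0.9 -0.1] w 0.0137 q [ 1.25  0.1  -0.62  2.26 -0.38  0.45 -0.72]
[-0.00027677 -0.00010456 -0.00032184]
f 19.72 [ 0.4299 -0.2637  0.1475] F [ 0.5 -0.2  0.5] w 0.0137 q [ 1.2   0.18 -0.61  2.27 -0.32  0.36 -0.78]
err [2.75946403e-04 2.86535815e-04 5.80371116e-05]
[[-0.0, 0.0003, 0.0001], [-0.0003, -0.0, 0.0005], [-0.0001, -0.0005, -0.0]]
```

View pics/o6.png

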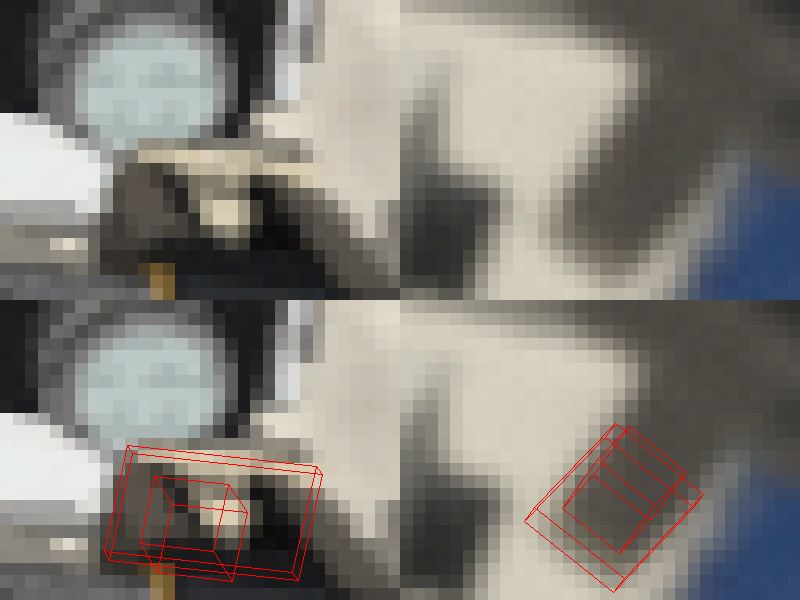

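View pics/w6side.png

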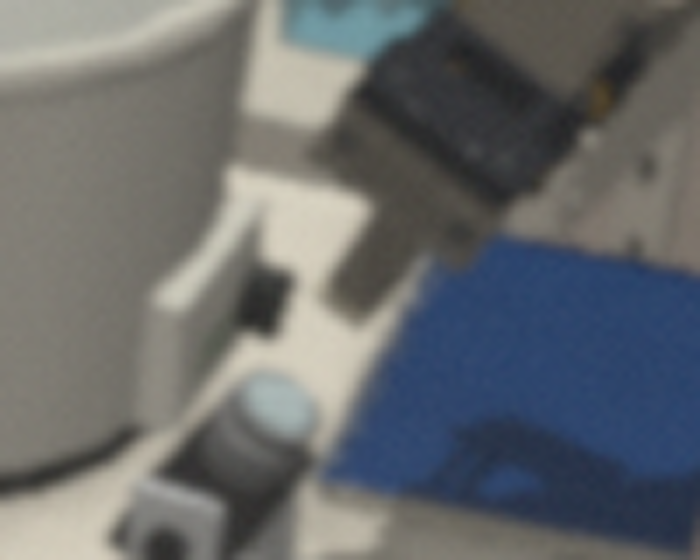

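View pics/w6top.png

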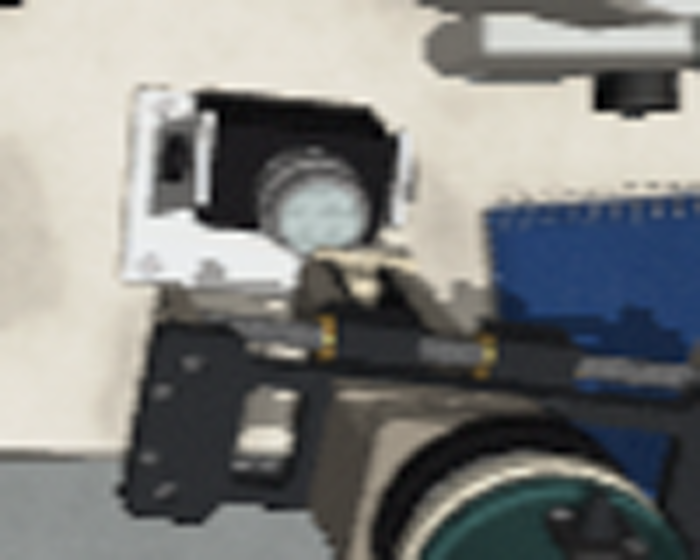

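Run:
```python
from ovp import *
s=st();R=s["tcp_rot"];pos=s["ee_pos"]
c="side";P=np.load("side_p6.npy");T=partT(s)
u,v=proj(c,T[:3,3])[0].astype(int);r=20;k=14
im=cv2.resize(P[v-r-6:v+r-8,u-r:u+r,::-1],None,fx=k,fy=k,interpolation=cv2.INTER_CUBIC)
def dl(b,col):
    q=((proj(c,b)-[u-r,v-r-6]+.5)*k-.5).astype(int)
    for i,j in[(0,1),(0,2),(0,4),(1,3),(1,5),(2,3),(2,6),(3,7),(4,5),(4,6),(5,7),(6,7)]: cv2.line(im,tuple(q[i]),tuple(q[j]),col,1)
# which finger faces +y
zs=np.sign(R[1,2]);print("finger toward +y sign",zs)
b=np.array([[x,y,zs*z] for x in(-.01,.01) for y in(-.05,-.02) for z in(.007,.025)])@R.T+pos
dl(b,(0,255,0))
dl(PART[0]@T[:3,:3].T+T[:3,3],(0,0,255))
cv2.imwrite("pics/o6s.png",im)
D=np.load("side_d6.npy");vs,us=np.mgrid[0:480,0:640];us=us.ravel();vs=vs.ravel();W=unproj_d(c,D,us,vs);q=(W-pos)@R*1e3*[1,1,zs]
m=(np.abs(q[:,0])<18)&(q[:,1]>-60)&(q[:,1]<15)&(np.abs(q[:,2])<35); q=q[m]
for y0 in range(-60,5,6):
    b=q[(q[:,1]>=y0)&(q[:,1]<y0+6)]
    if len(b):print(y0,len(b),"x",b[:,0].min().round(1),b[:,0].max().round(1),"z",np.median(b[:,2]).round(1),b[:,2].max().round(1))
```

```text
19.82 [ 0.4299 -0.2637  0.1475] F [-0.9 -0.3 -1.4] w 0.014 q [ 1.2   0.18 -0.61  2.27 -0.32  0.36 -0.78]
finger toward +y sign -1.0
-60 23 x -7.8 12.1 z 21.9 25.2
-54 15 x -5.6 11.5 z 21.4 23.7
-48 20 x -7.6 12.0 z 20.6 24.6
-42 19 x -7.1 12.0 z 19.6 25.4
-36 17 x -7.8 10.7 z 19.9 23.4
-30 13 x -5.2 12.1 z 17.3 20.5
-24 7 x -6.4 12.5 z 12.6 16.1
-18 19 x -8.3 12.7 z 10.3 14.1
-12 2 x -9.0 4.4 z 5.3 6.3
```

View pics/o6s.png

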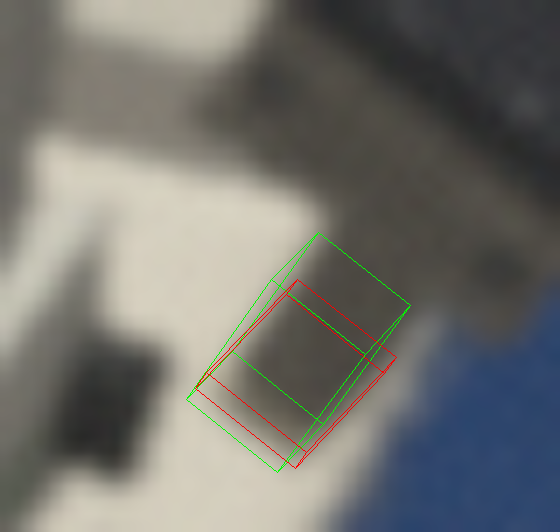

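Run:
```python
from ovp import *
for n in("gear","nut","boss_part"): print(n,[(np.round(r["at"],3).tolist(),round(r["score"],2)) for r in search_frame("side",n)])
s=st("end");T=partT(s);L2=np.array([.4493,-.2715,.105]);print("part in lens frame mm",Rc.T@(T[:3,3]-L2)*1e3)
workorder.finish_job()
```

```text
gear [([0.524, 0.166, 0.009], 0.52)]
nut [([0.489, 0.244, 0.01], 0.55)]
boss_part [([0.552, 0.438, 0.005], 0.7)]
end 19.97 [ 0.4299 -0.2636  0.1474] F [ 0.1 -0.1 -0.2] w 0.0141 q [ 1.2   0.18 -0.61  2.27 -0.32  0.36 -0.78]
part in lens frame mm [-0.33570458 -0.18716905 59.89362084]
the job is handed in; nothing more can be done
```

I gripped the beige boss part by its block at 7 N and handed the job in at about 20 s, with the part held still in front of the lens. Its long side is parallel to the camera's wide side.

**First grasp missed:** the real fingertips sit about 20 mm behind the reported TCP, so the fingers closed above the block. The depth images showed the offset. I went about 20 mm lower and the second grasp held, at 14 mm opening, the width of the block.

**Last checks:**
- From the arm pose, the part's origin is at (-0.3, -0.2, 59.9) mm in my estimated lens frame. The tool orientation was within 0.001 rad of the target when last measured, just before hand-in.
- The wrist force was near zero and the opening stayed at 14 mm.
- The networks still find the gear and nut within 2 mm of their first positions. The orange look-alike was left alone.

**Disagreements:**
- The two cameras put the lens 4–6 mm apart before correction, and 2–3 mm apart after I checked them against the known gripper position.
- The network's lens x was about 4 mm lower than my image fits. I used (0.4493, -0.2715) m, mostly from the fits, so the true position on the lens axis may be off by about 2 mm, or by up to 4 mm in x if the network was right.
- The stand's yaw came out between -0.09 and -0.11 rad in the fits to its base edges. I used -0.105.

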